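Level the courier's two trays of spot-cleaner bottles

TASK

The courier takes both trays of this balance, so they must carry the same weight. First press the pulled-up cap of every bottle fully home; then stand every bottle that is on the counter upright on one or other tray, and move bottles between the trays until the two sit level, with all the bottles on them. Leave the other things on the counter alone.

Things in the scene. Friction and masses are not known exactly. Their poses are not given: they have to be found in the camera images.
- large1: large blue bottle with a paper band: a round upright bottle, body 56 mm in diameter and 85 mm high, 100 mm to the top of its closed cap, weighing 210 g in all (to about 2 %), most of it low down, so that it stands steadily. Origin: centre of its underside, z up the bottle.
- cap_large1 (a joint): push-pull cap on large1: black, 26 mm in diameter and 15 mm high, on the bottle's axis, sliding up and down it. 0 = pressed fully home (cap sits on the bottle's body), 0.012 m = pulled up, showing a red neck. It stays where it is left by stiff friction of about 6 N.
- large2: large blue bottle with a paper band: a round upright bottle, body 56 mm in diameter and 85 mm high, 100 mm to the top of its closed cap, weighing 210 g in all (to about 2 %), most of it low down, so that it stands steadily. Origin: centre of its underside, z up the bottle.
- cap_large2 (a joint): push-pull cap on large2: black, 26 mm in diameter and 15 mm high, on the bottle's axis, sliding up and down it. 0 = pressed fully home (cap sits on the bottle's body), 0.012 m = pulled up, showing a red neck. It stays where it is left by stiff friction of about 6 N.
- large3: large blue bottle with a paper band: a round upright bottle, body 56 mm in diameter and 85 mm high, 100 mm to the top of its closed cap, weighing 210 g in all (to about 2 %), most of it low down, so that it stands steadily. Origin: centre of its underside, z up the bottle.
- cap_large3 (a joint): push-pull cap on large3: black, 26 mm in diameter and 15 mm high, on the bottle's axis, sliding up and down it. 0 = pressed fully home (cap sits on the bottle's body), 0.012 m = pulled up, showing a red neck. It stays where it is left by stiff friction of about 6 N.
- medium1: medium yellow bottle with a paper band (not every medium bottle is there every time): a round upright bottle, body 52 mm in diameter and 75 mm high, 90 mm to the top of its closed cap, weighing 140 g in all (to about 2 %), most of it low down, so that it stands steadily. Origin: centre of its underside, z up the bottle.
- cap_medium1 (a joint): push-pull cap on medium1: black, 26 mm in diameter and 15 mm high, on the bottle's axis, sliding up and down it. 0 = pressed fully home (cap sits on the bottle's body), 0.012 m = pulled up, showing a red neck. It stays where it is left by stiff friction of about 6 N.
- medium2: medium yellow bottle with a paper band (not every medium bottle is there every time): a round upright bottle, body 52 mm in diameter and 75 mm high, 90 mm to the top of its closed cap, weighing 140 g in all (to about 2 %), most of it low down, so that it stands steadily. Origin: centre of its underside, z up the bottle.
- cap_medium2 (a joint): push-pull cap on medium2: black, 26 mm in diameter and 15 mm high, on the bottle's axis, sliding up and down it. 0 = pressed fully home (cap sits on the bottle's body), 0.012 m = pulled up, showing a red neck. It stays where it is left by stiff friction of about 6 N.
- medium3: medium yellow bottle with a paper band (not every medium bottle is there every time): a round upright bottle, body 52 mm in diameter and 75 mm high, 90 mm to the top of its closed cap, weighing 140 g in all (to about 2 %), most of it low down, so that it stands steadily. Origin: centre of its underside, z up the bottle.
- cap_medium3 (a joint): push-pull cap on medium3: black, 26 mm in diameter and 15 mm high, on the bottle's axis, sliding up and down it. 0 = pressed fully home (cap sits on the bottle's body), 0.012 m = pulled up, showing a red neck. It stays where it is left by stiff friction of about 6 N.
- small: small white bottle with a paper band: a round upright bottle, body 46 mm in diameter and 62 mm high, 77 mm to the top of its closed cap, weighing 70 g in all (to about 2 %), most of it low down, so that it stands steadily. Origin: centre of its underside, z up the bottle.
- cap_small (a joint): push-pull cap on small: black, 26 mm in diameter and 15 mm high, on the bottle's axis, sliding up and down it. 0 = pressed fully home (cap sits on the bottle's body), 0.012 m = pulled up, showing a red neck. It stays where it is left by stiff friction of about 6 N.
- tray_left (a joint): height of the green tray, on the +y (left) side of the balance, above its level position, m: 0 = level, +0.016 = top stop (side too light), -0.016 = bottom stop (too heavy). The trays stay horizontal; tray_left = -tray_right always. The balance is springy: a 70 g difference between the sides moves each tray about 8.5 mm, 140 g or more drives it to the stops.
- tray_left_floor (a point): centre of the floor of the green tray, 90 mm above the table when level; x and z axes as the balance's: x along the tray's length. The tray is 256 mm long (x) by 98 mm wide (y) outside, 246 by 88 mm inside, and its rim stands 15 mm above the floor. It takes four bottles in one row.
- tray_right (a joint): height of the white tray, on the -y (right) side of the balance, above its level position, m: 0 = level, +0.016 = top stop (side too light), -0.016 = bottom stop (too heavy). The trays stay horizontal; tray_right = -tray_left always. The balance is springy: a 70 g difference between the sides moves each tray about 8.5 mm, 140 g or more drives it to the stops.
- tray_right_floor (a point): centre of the floor of the white tray, 90 mm above the table when level; x and z axes as the balance's: x along the tray's length. The tray is 256 mm long (x) by 98 mm wide (y) outside, 246 by 88 mm inside, and its rim stands 15 mm above the floor. It takes four bottles in one row.
- balance: twin-tray counter balance: grey base 190 mm (x) by 280 mm (y) and 53 mm high, fixed to the counter, with a grey post 120 mm high at its centre between the two trays, whose centres lie 108 mm to either side (green +y, white -y). Origin: centre of its underside.
- paper_cup: paper cup, 72 mm wide and 85 mm high; bystander, to be left alone. Origin: on its underside, near its middle
- screwdriver: red-handled screwdriver lying on the counter; bystander, to be left alone. Origin: on its underside, near its middle
- stapler: red and black stapler, 150 mm long; bystander, to be left alone. Origin: on its underside, near its middle

How it is judged:
By the outcome, as a careful person would: the job done as asked, in the order asked, and still so for the second after the job is handed in, with the robot touching nothing.
Of medium1, medium2, medium3 only 2 to 3 are there at a start; the rules pass over those that are not, and their reading is None.
At some moment in a run one of medium1, medium2, medium3, small may be knocked a few centimetres aside while the robot is not near it.
It also fails if it takes over 210 s, if anything falls off the work surface, if the arm or the gripper's body presses on something with over 40 N, if the wrist force passes 120 N, or if a joint passes its speed limit or range.

ROBOT

A 6-joint arm with a two-finger parallel gripper is mounted at the origin on the work surface. World frame = base frame: x ahead of the robot, y to its left, z up, the work surface at z = 0. Lengths are in m, angles in degrees, forces in N, time in s.
With the tool pointing down it reaches from about 0.4 to 0.825 m from the base axis. Payload 7 kg.
Tool frame: the origin (TCP) lies on the centre line of the jaws, within the pads' length; the fingertips stand 19 mm ahead of it and the grasp point (between the pads) is the TCP (r.tip_extent is the distance from the TCP to the fingertips, in m); z points along the fingers, y is the line along which they close (so a half turn about z gives the same grasp; the last joint's range is limited). The gripper opens to 88 mm and grips with 3 to 60 N. Pads are 19 mm wide; open, the fingers measure 130 mm over their backs; the gripper's body (78 mm by 193 mm) begins 47 mm behind the grasp point.
Start: joints at [-50.758, 20.546, 0.682, 0, -70.136, -16.507], TCP at [0.261, -0.623, 0.246] pointing down, gripper open.
Joint ranges: [-176.03, 176.03], [-82.01, 121.73], [-58.28, 71.71], [-173.87, 95.51], [-174.79, -0.11], [-173.66, 173.66]. Speed limits (degrees/s): [136.94, 136.94, 172.46, 180, 180, 180].

INTERFACE

Orientations are given as [roll, pitch, yaw] about the fixed x, y, z axes, in that order (R = Rz(yaw) Ry(pitch) Rx(roll)).
In Python, from plant import r gives the robot as it stands. The module is installed in compiled form; this text tells all that it offers.
- The arm moves only by the tool jog_arm, never from a script. Its argument "deltas" is a list that holds one entry, the list of rows, each a list of 5 numbers: the opening, from -1 (shut) to 1 (fully open), then the shift along the world's x, y, z in cm, then the turn about the world's z in rad. In form: [[[claw, dx, dy, dz, turn], ...]]. A call has 1 to 8 rows; each row shifts and turns the commanded pose from where the row before left it; what a row does not reach is not made up. A row lasts 1/8 s, in which the tool goes at most 62.5 mm and 10.7 degrees, less where a joint would pass 70% of its speed; a pose out of reach is approached as far as the arm can. A call with a gripper value outside its range is refused whole. The fingers move at their own pace and stop on an object; "force" is the grip in N (left out, the last holds). Time passes only in rows, so rows that do not move let the fingers close. It gives the time, the measured TCP pose, the force, the opening and the grip force at its end, in the units of the state.
- r.get_state(): the state, without advancing time (a new reading comes with each control period).
- r.capture(name): name is "side" or "top"; returns the picture (420x560x3 uint8, blue, green, red); there is no depth.
- r.camera_info(name): a dict with "fx", "fy", "cx", "cy" (pixels), "view" (4x4, takes a point from world to camera coordinates). Camera axes: x right, y up, looking along -z (the intrinsics and any distortion apply to the point x, -y, -z); pixel columns grow to the right and rows downward; lengths in m; the calibration is good to about 2 mm. A picture is of the moment at which its call begins. camera_info takes no time and is no camera call.
- r.close_job(): hands the job in; it is judged then, once.
The state is a dict: "time_s": time; "joints": joint angles; "qd": joint speeds; "joint_torque": joint torques, N m; "tcp_pos": TCP position; "eef_rot": TCP orientation; "contact_force": force on the tool from outside, world axes, zero at the start; "moment": the same for the moment, N m; "gripper_width": finger opening in m; "gripper_force": force on a finger pad.
Only numpy, scipy, OpenCV 4.12 (cv2) and the standard library are available. Lean on these libraries where they do the work, as an engineer would, in place of code of your own. Each camera call takes 0.05 s, during which the arm holds its last target. There are 200 camera calls.

## Working session

There is one attempt and no reset: what is moved stays moved. The work goes in short steps, Python scripts to look and compute and a tool call to move; the robot and the scene stay as the last step left them, time stands still between calls to the robot, and variables do not carry over. Pictures are saved under pics/ and viewed, at most 14 in all, crops included, and the job is handed in when it is done.

Besides the shell and the picture viewer there is one more tool, called after "Emit:" by a JSON object that holds its "method" and its "body", one argument or row to a line. jog_arm: Moves the arm, as the interface text tells. Its arguments: {"type":"object","properties":{"deltas":{"type":"array"},"force":{"type":"number"}},"required":["deltas"]}

```bash
mkdir -p pics; ls
python3 - <<'E'
from plant import r
import cv2
for n in("top","side"):
    cv2.imwrite(f"pics/{n}0.png",cv2.resize(r.capture(n),(800,600),interpolation=cv2.INTER_CUBIC)); i=r.camera_info(n); print(n,{k:(v.round(4).tolist() if hasattr(v,'round') and hasattr(v,'tolist') else v) for k,v in i.items()})
s=r.get_state();print(s)
E
```

```text
pics
top {'fx': 519.6217440387279, 'fy': 519.6217440387279, 'cx': 284.0117628785898, 'cy': 210.0674045711322, 'view': [[0.011, -0.9998, 0.0192, -0.0319], [0.9925, 0.0132, 0.1215, -0.5106], [-0.1217, 0.0178, 0.9924, -1.5682], [0.0, 0.0, 0.0, 1.0]]}
side {'fx': 439.0422883472085, 'fy': 439.0422883472085, 'cx': 281.38939363507575, 'cy': 208.6410284559782, 'view': [[0.7264, -0.6868, -0.0255, -0.3836], [0.37, 0.3595, 0.8567, -0.2965], [-0.5792, -0.6318, 0.5152, -1.3348], [0.0, 0.0, 0.0, 1.0]]}
{'time_s': 0.1, 'joints': array([-5.07573521e+01,  2.05869813e+01,  6.38081320e-01, -1.78375945e-02,
       -7.01342901e+01, -1.65095984e+01]), 'qd': array([ 0.06237071,  0.01002092,  0.07922727,  0.04205957, -0.00322386,
       -0.03393399]), 'joint_torque': array([-2.99257845e-04, -5.84163916e+01,  2.93750685e+01,  7.01546252e+00,
        1.01826258e-02, -7.49711035e-05]), 'tcp_pos': array([ 0.26069488, -0.6221823 ,  0.24471282]), 'eef_rot': array([ 1.79915474e+02, -7.56486997e-03, -1.57273019e+02]), 'contact_force': array([-0.35997945,  0.09381584, -0.39518252]), 'moment': array([-0.00787651, -0.01731297,  0.02385059]), 'gripper_force': 0.0, 'gripper_width': 0.08791617351881778}
```

View pics/top0.png

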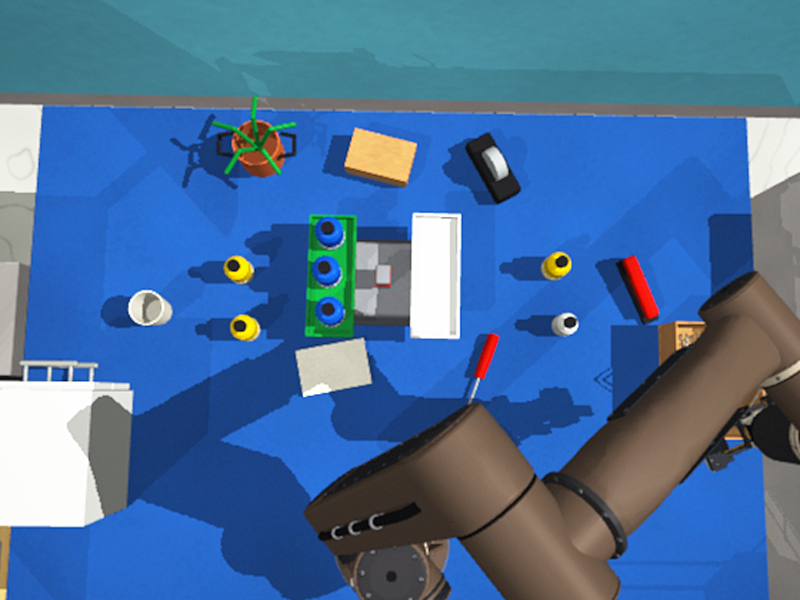

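View pics/side0.png

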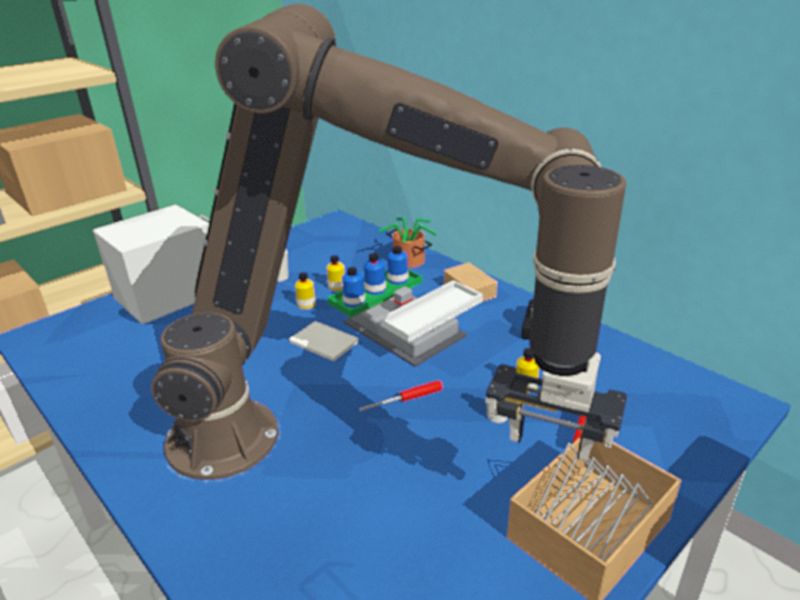

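```bash
cat > h.py <<'E'
from plant import r
import cv2, numpy as np
def P(n,u,v,z):
    "pixel (420x560 image) at height z -> world xyz"
    i=r.camera_info(n); V=np.array(i["view"]); R,t=V[:3,:3],V[:3,3]
    d=R.T@np.array([(u-i["cx"])/i["fx"],-(v-i["cy"])/i["fy"],-1]); o=-R.T@t
    return o+d*(z-o[2])/d[2]
def pix(n,p):
    i=r.camera_info(n); V=np.array(i["view"]); c=V[:3,:3]@np.array(p)+V[:3,3]
    return np.array([i["cx"]-i["fx"]*c[0]/c[2], i["cy"]+i["fy"]*c[1]/c[2]])
def crop(im,u0,u1,v0,v1,k): return cv2.resize(im[v0:v1,u0:u1],None,fx=k,fy=k,interpolation=cv2.INTER_CUBIC)
E
python3 - <<'E'
from h import *
t=r.capture("top"); s=r.capture("side")
a=crop(s,195,295,165,220,8)
cv2.imwrite("pics/c1.png",a)
# top: left bottles+tray / right bottles
b=crop(t,145,335,145,240,4); c=crop(t,350,420,170,240,4)
o=np.zeros((600,800,3),np.uint8); o[:380,:760]=b
cv2.imwrite("pics/c2.png",o[:380,:760])
cv2.imwrite("pics/c3.png",np.hstack([crop(t,355,425,165,240,5),crop(s,340,420,235,310,5)]))
E
```

```text
(no output)
```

View pics/c1.png

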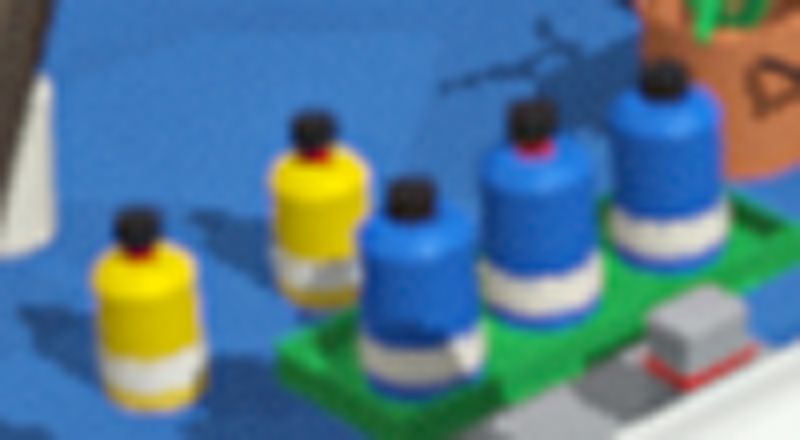

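View pics/c2.png

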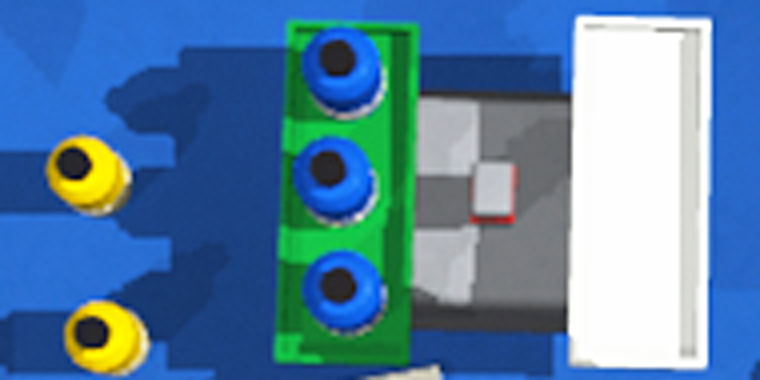

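View pics/c3.png

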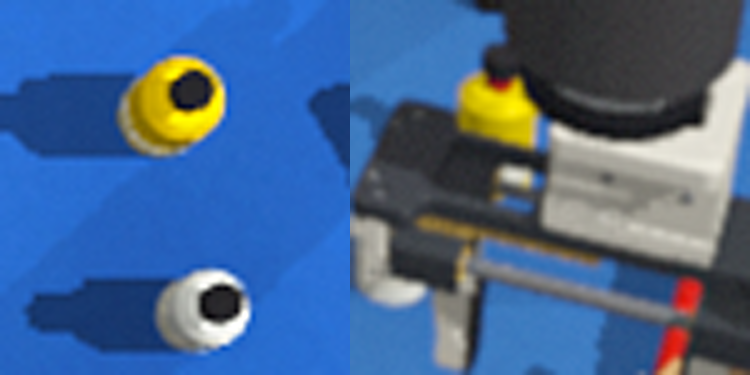

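Run:
```python
from h import *
for n,u,v,z in [("mLfar",163.5,185.75,.102),("mLnear",168,228.2,.102),("Lfar",229.25,159.5,.174),("Lmid",226.75,187,.186),("Lnear",229.5,216.5,.174),("mR",393.2,183,.102),("small77",399,225.6,.077),("small89",399,225.6,.089)]:
    print(n,P("top",u,v,z).round(4), n)
for z,cs in((.121,[(575,17),(713,20),(707,367),(570,362)]),(.089,[(288,20),(418,24),(410,362),(275,360)])):
    a=np.array([P("top",145+u/4,145+v/4,z) for u,v in cs]);print(a.round(4),a.mean(0).round(4))
```

```text
mLfar [0.5697 0.3313 0.102 ] mLfar
mLnear [0.4445 0.3133 0.102 ] mLnear
Lfar [0.6356 0.1334 0.174 ] Lfar
Lmid [0.5547 0.1374 0.186 ] Lmid
Lnear [0.4734 0.1288 0.174 ] Lnear
mR [ 0.5877 -0.3482  0.102 ] mR
small77 [ 0.4631 -0.3695  0.077 ] small77
small89 [ 0.462  -0.3666  0.089 ] small89
[[ 0.6808 -0.0361  0.121 ]
 [ 0.6801 -0.138   0.121 ]
 [ 0.4237 -0.1341  0.121 ]
 [ 0.4261 -0.035   0.121 ]] [ 0.5527 -0.0858  0.121 ]
[[0.6829 0.1785 0.089 ]
 [0.6813 0.081  0.089 ]
 [0.427  0.082  0.089 ]
 [0.4273 0.1812 0.089 ]] [0.5546 0.1307 0.089 ]
```

Emit:
{"method": "jog_arm", "body": {
  "deltas": [
    [[-1,4.1,3.4,0,-0.1],[-1,4.1,3.4,0,-0.1],[-1,4.1,3.4,0,-0.1],[-1,4.1,3.4,0,-0.1],[-1,4.1,3.4,0,0],[-1,4.1,3.4,0,0],[-1,4.1,3.4,-3,0],[-1,4.0,3.6,-3,0]]
  ],
  "force": 20
}}

```text
time_s: 1.2
tcp_pos: [0.5892, -0.3473, 0.1851]
eef_rot: [-180.0, 0.1, 179.8]
contact_force: [0.6, -0.4, -0.1]
gripper_width: 0.0133
gripper_force: 0.0
```

Emit:
{"method": "jog_arm", "body": {
  "deltas": [
    [[-1,0,0,0,0],[-1,0,0,0,0]]
  ]
}}

```text
time_s: 1.45
tcp_pos: [0.5879, -0.3484, 0.1854]
eef_rot: [-180.0, -0.0, 179.9]
contact_force: [0.8, -1.2, 0.8]
gripper_width: 0.0004
gripper_force: 0.0
```

Run:
```python
from h import *
t=r.capture("top"); s=r.capture("side")
p=pix("side",[.463,-.37,.06]).astype(int); q=pix("side",[.588,-.348,.06]).astype(int)
m=crop(s,p[0]-35,p[0]+35,p[1]-35,p[1]+35,5); n=crop(s,q[0]-35,q[0]+35,q[1]-35,q[1]+35,5)
cv2.imwrite("pics/c4.png",np.hstack([m,n])); print(p,q)
```

```text
[348 276] [367 255]
```

View pics/c4.png

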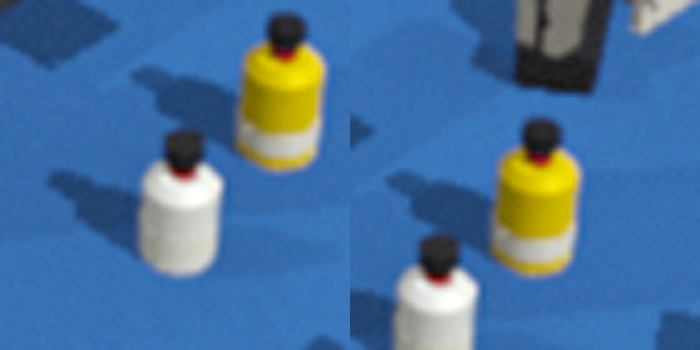

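The small bottle (pixel ~348,270) and the yellow one both show red necks, so both need pressing. Pressing the right-hand yellow first.

Emit:
{"method": "jog_arm", "body": {
  "deltas": [
    [[-1,0,0,-3,0],[-1,0,0,-2.4,0],[-1,0,0,-1,0],[-1,0,0,-0.5,0],[-1,0,0,-0.4,0],[-1,0,0,-0.3,0],[-1,0,0,-0.15,0],[-1,0,0,0,0]]
  ]
}}

```text
time_s: 2.55
tcp_pos: [0.5882, -0.3495, 0.1102]
eef_rot: [-179.9, 0.1, 179.8]
contact_force: [-2.2, 0.3, 4.8]
gripper_width: 0.0007
gripper_force: 2.5
```

Emit:
{"method": "jog_arm", "body": {
  "deltas": [
    [[-1,0,0,-0.2,0],[-1,0,0,-0.2,0],[-1,0,0,0,0]]
  ]
}}

```text
time_s: 2.92
tcp_pos: [0.589, -0.3503, 0.1096]
eef_rot: [-179.8, 0.3, 179.9]
contact_force: [-8.1, 2.2, 23.7]
gripper_width: -0.0
gripper_force: 11.8
```

Emit:
{"method": "jog_arm", "body": {
  "deltas": [
    [[-1,0,0,3,0],[-1,0,0,2,0],[-1,-4.2,-0.6,0,0],[-1,-4.2,-0.6,0,0],[-1,-4.2,-0.6,0,0],[-1,0,0,-2,0],[-1,0,0,-1,0],[-1,0,0,0,0]]
  ]
}}

```text
time_s: 3.92
tcp_pos: [0.462, -0.3665, 0.1237]
eef_rot: [180.0, -0.0, 179.8]
contact_force: [0.1, -0.1, -0.6]
gripper_width: 0.0004
gripper_force: 0.0
```

Run:
```python
from h import *
print(r.get_state()["tcp_pos"])
t=r.capture("top"); s=r.capture("side")
cv2.imwrite("pics/c5.png",np.hstack([crop(t,365,435,165,240,5),crop(s,310,390,225,300,5)]))
```

```text
[ 0.46195444 -0.36653963  0.12374477]
```

View pics/c5.png

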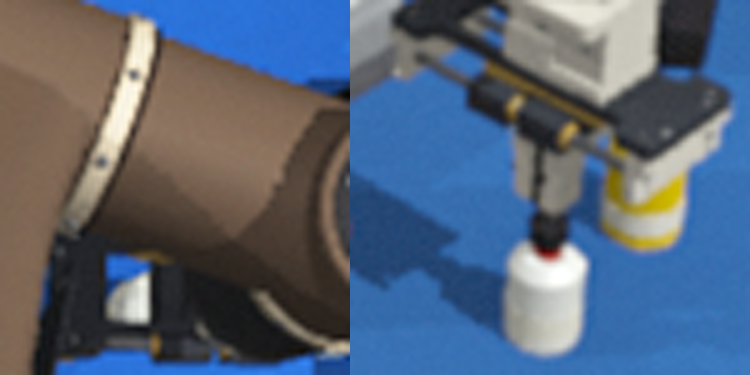

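The fingers sit right over the small bottle's cap (side ~(419,272)). Press it.

Emit:
{"method": "jog_arm", "body": {
  "deltas": [
    [[-1,0,0,-1,0],[-1,0,0,-0.6,0],[-1,0,0,-0.5,0],[-1,0,0,-0.4,0],[-1,0,0,-0.3,0],[-1,0,0,-0.2,0],[-1,0,0,-0.2,0],[-1,0,0,0,0]]
  ]
}}

```text
time_s: 5.03
tcp_pos: [0.463, -0.3676, 0.0963]
eef_rot: [-179.8, 0.2, 179.9]
contact_force: [-7.4, 7.4, 33.0]
gripper_width: 0.0003
gripper_force: 16.3
```

Emit:
{"method": "jog_arm", "body": {
  "deltas": [
    [[-1,0,0,4,0],[-1,0,0,4,0],[-1,0,0,4,0],[-1,0.9,5,4,0],[-1,0.9,5,0,0],[-1,0.9,5,0,0],[-1,0.9,5,0,0],[-1,0.9,5,0,0]]
  ]
}}

```text
time_s: 6.02
tcp_pos: [0.5066, -0.1166, 0.2507]
eef_rot: [180.0, 0.0, 179.8]
contact_force: [1.3, -0.1, 0.1]
gripper_width: 0.0007
gripper_force: 0.0
```

Emit:
{"method": "jog_arm", "body": {
  "deltas": [
    [[-1,0.9,5,0,0],[-1,0.9,5,0,0],[-1,0.9,5,0,0],[-1,1,5,0,0],[-1,1.0,5.4,0,0],[-1,0,0,-2,0],[-1,0,0,-1,0],[-1,0,0,0,0]]
  ]
}}

```text
time_s: 7.02
tcp_pos: [0.5531, 0.1351, 0.2199]
eef_rot: [-179.9, -0.1, 179.8]
contact_force: [0.8, -0.3, -0.3]
gripper_width: 0.0003
gripper_force: 0.0
```

Run:
```python
from h import *
print(r.get_state()["tcp_pos"])
s=r.capture("side");t=r.capture("top")
cv2.imwrite("pics/c6.png",np.hstack([crop(s,195,295,145,225,5),crop(t,365,425,155,235,5)]))
```

```text
[0.5530612  0.13511977 0.21992782]
```

View pics/c6.png

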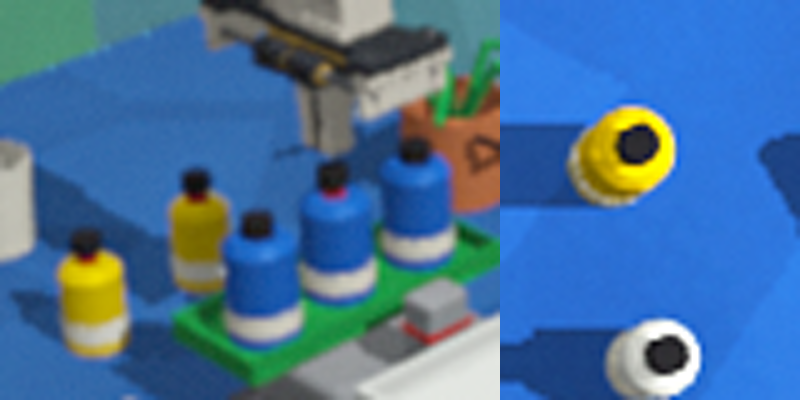

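Emit:
{"method": "jog_arm", "body": {
  "deltas": [
    [[-1,0.2,0.2,-1,0],[-1,0,0,-0.6,0],[-1,0,0,-0.5,0],[-1,0,0,-0.4,0],[-1,0,0,-0.3,0],[-1,0,0,-0.2,0],[-1,0,0,-0.1,0],[-1,0,0,0,0]]
  ]
}}

```text
time_s: 8.12
tcp_pos: [0.5568, 0.1378, 0.1933]
eef_rot: [180.0, 0.2, 179.9]
contact_force: [-6.7, -0.9, 22.9]
gripper_width: 0.0002
gripper_force: 11.3
```

Emit:
{"method": "jog_arm", "body": {
  "deltas": [
    [[-1,0,0,3,0],[-1,0,0,2,0],[-1,0.4,4.8,0,0],[-1,0.4,4.8,0,0],[-1,0.4,4.9,0,0],[-1,0.3,4.9,-2,0],[-1,0,0,-4,0],[-1,0,0,-4,0]]
  ]
}}

```text
time_s: 9.12
tcp_pos: [0.5703, 0.3327, 0.1382]
eef_rot: [180.0, 0.0, 179.9]
contact_force: [0.5, 1.0, -0.3]
gripper_width: -0.0
gripper_force: 0.0
```

Emit:
{"method": "jog_arm", "body": {
  "deltas": [
    [[-1,0,0,0,0],[-1,0,0,0,0]]
  ]
}}

```text
time_s: 9.38
tcp_pos: [0.5714, 0.3322, 0.1412]
eef_rot: [180.0, 0.1, 179.8]
contact_force: [0.2, -0.2, 0.4]
gripper_width: 0.0009
gripper_force: 0.0
```

Emit:
{"method": "jog_arm", "body": {
  "deltas": [
    [[-1,-0.1,0,-1.4,0],[-1,0,0,-0.6,0],[-1,0,0,-0.5,0],[-1,0,0,-0.4,0],[-1,0,0,-0.3,0],[-1,0,0,-0.2,0],[-1,0,0,-0.2,0],[-1,0,0,0,0]]
  ]
}}

```text
time_s: 10.38
tcp_pos: [0.5713, 0.3326, 0.1094]
eef_rot: [179.9, 0.3, 179.9]
contact_force: [-8.9, -4.2, 30.8]
gripper_width: 0.0003
gripper_force: 15.6
```

Emit:
{"method": "jog_arm", "body": {
  "deltas": [
    [[-1,0,0,3,0],[-1,0,0,2,0],[-1,-4.2,-0.6,0,0],[-1,-4.2,-0.6,0,0],[-1,-4.2,-0.7,0,0],[-1,0,0,-1.6,0],[-1,0,0,0,0],[-1,0,0,0,0]]
  ]
}}

```text
time_s: 11.38
tcp_pos: [0.4443, 0.3131, 0.1377]
eef_rot: [-180.0, 0.0, 179.8]
contact_force: [0.7, -0.5, -0.2]
gripper_width: 0.0004
gripper_force: 0.0
```

Emit:
{"method": "jog_arm", "body": {
  "deltas": [
    [[-1,0,0,-1.4,0],[-1,0,0,-0.6,0],[-1,0,0,-0.5,0],[-1,0,0,-0.4,0],[-1,0,0,-0.3,0],[-1,0,0,-0.2,0],[-1,0,0,0,0]]
  ]
}}

```text
time_s: 12.25
tcp_pos: [0.4457, 0.3139, 0.1092]
eef_rot: [179.9, 0.3, 180.0]
contact_force: [-11.9, -8.4, 47.6]
gripper_width: 0.0002
gripper_force: 24.1
```

Emit:
{"method": "jog_arm", "body": {
  "deltas": [
    [[-1,0,0,4,0],[-1,0,0,5,0],[-1,0,0,5,0],[1,2.7,-4.4,4,0],[1,2.8,-4.4,0,0],[1,2.8,-4.4,0,0],[1,2.8,-4.4,0,0],[1,0,0,0,0]]
  ]
}}

```text
time_s: 13.25
tcp_pos: [0.5546, 0.1358, 0.281]
eef_rot: [-179.9, -0.1, 179.6]
contact_force: [-0.3, 0.1, 0.0]
gripper_width: 0.0447
gripper_force: 0.0
```

Run:
```python
from h import *
print(r.get_state()["tcp_pos"])
s=r.capture("side");t=r.capture("top")
a=crop(s,195,295,155,225,5)
cv2.imwrite("pics/c7.png",np.vstack([np.hstack([a,crop(s,320,380,220,290,5)]),np.hstack([crop(t,145,245,150,200+40,3),crop(t,365,425,160,250,3),np.zeros((270,320,3),np.uint8)])]))
```

```text
[0.55460718 0.13577713 0.28102182]
```

View pics/c7.png

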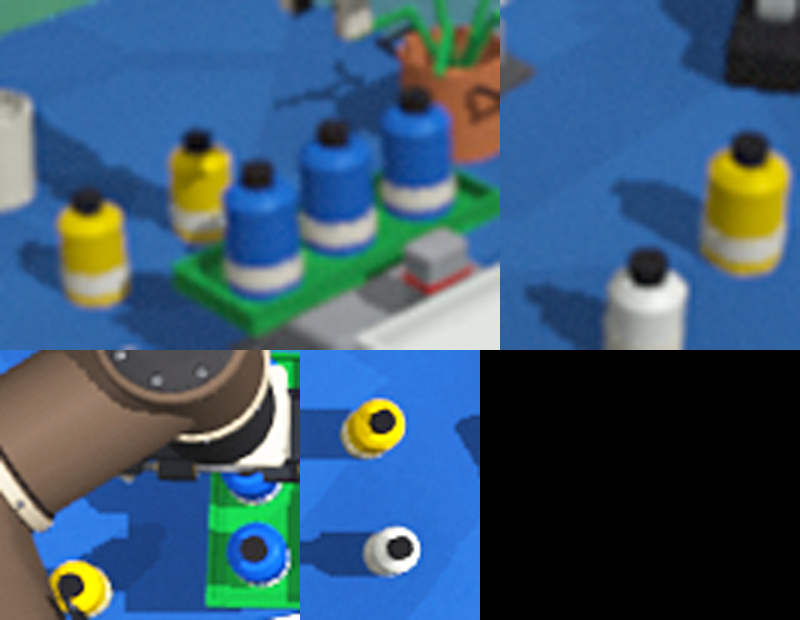

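Emit:
{"method": "jog_arm", "body": {
  "deltas": [
    [[1,0,0.1,-2,0],[1,0,0,-2,0],[1,0,0,0,0],[1,0,0,0,0],[1,0,0,-3.5,0],[1,0,0,-3.5,0],[1,0,0,-3.5,0],[1,0,0,0,0]]
  ]
}}

```text
time_s: 14.35
tcp_pos: [0.5523, 0.1394, 0.1357]
eef_rot: [-179.9, -0.2, 179.8]
contact_force: [0.1, 0.5, 1.2]
gripper_width: 0.0878
gripper_force: 0.0
```

Emit:
{"method": "jog_arm", "body": {
  "deltas": [
    [[-1,0,0,0,0],[-1,0,0,0,0],[-1,0,0,0,0],[-1,0,0,0,0],[-1,0,0,0,0],[-1,0,0,0,0]]
  ],
  "force": 20
}}

```text
time_s: 15.1
tcp_pos: [0.5537, 0.1398, 0.1378]
eef_rot: [180.0, 0.1, 179.8]
contact_force: [-2.5, -0.1, 4.7]
gripper_width: 0.0556
gripper_force: 20.0
```

Emit:
{"method": "jog_arm", "body": {
  "deltas": [
    [[-1,0,0,2,0],[-1,0,0,5,0],[-1,0,0,5,0],[-1,1.7,-4.5,0,0],[-1,1.7,-4.5,0,0],[-1,1.7,-4.5,0,0],[-1,1.7,-4.5,0,0],[-1,1.9,-4.5,0,0]]
  ]
}}

```text
time_s: 16.1
tcp_pos: [0.6403, -0.0867, 0.2563]
eef_rot: [180.0, -0.1, 179.8]
contact_force: [1.0, 0.4, -1.7]
gripper_width: 0.0556
gripper_force: 20.0
```

Emit:
{"method": "jog_arm", "body": {
  "deltas": [
    [[-1,0,0,-3,0],[-1,0,0,-2,0],[-1,0,0,-1,0],[-1,0,0,0,0],[-1,0,0,0,0]]
  ]
}}

```text
time_s: 16.73
tcp_pos: [0.6409, -0.0851, 0.198]
eef_rot: [-180.0, 0.1, 179.8]
contact_force: [-0.8, -0.6, -2.3]
gripper_width: 0.0557
gripper_force: 20.0
```

Emit:
{"method": "jog_arm", "body": {
  "deltas": [
    [[-1,0,0,-1.2,0],[-1,0,0,-0.8,0],[-1,0,0,-0.4,0],[-1,0,0,-0.2,0],[-1,0,0,-0.1,0],[-1,0,0,0,0],[-1,0,0,0,0]]
  ]
}}

```text
time_s: 17.6
tcp_pos: [0.6405, -0.0853, 0.1702]
eef_rot: [180.0, 0.0, 179.8]
contact_force: [0.2, 0.5, -1.7]
gripper_width: 0.0556
gripper_force: 20.0
```

Emit:
{"method": "jog_arm", "body": {
  "deltas": [
    [[-1,0,0,-0.2,0],[-1,0,0,0,0],[-1,0,0,0,0]]
  ]
}}

```text
time_s: 17.98
tcp_pos: [0.6406, -0.0853, 0.1684]
eef_rot: [-180.0, 0.0, 179.8]
contact_force: [0.4, -0.1, 0.3]
gripper_width: 0.0559
gripper_force: 20.0
```

Emit:
{"method": "jog_arm", "body": {
  "deltas": [
    [[1,0,0,0,0],[1,0,0,0,0],[1,0,0,0,0],[1,0,0,0,0],[1,0,0,4,0],[1,0,0,4,0],[1,0,0,4,0],[1,0,0,0,0]]
  ]
}}

```text
time_s: 18.98
tcp_pos: [0.642, -0.0854, 0.2922]
eef_rot: [180.0, 0.4, 179.8]
contact_force: [-0.2, 0.2, -0.3]
gripper_width: 0.0877
gripper_force: 0.0
```

```bash
cat >> h.py <<'E'
def caps(t):
    "dark round cap blobs in the top picture"
    m=(t.max(2)<55).astype(np.uint8)
    n,_,st,c=cv2.connectedComponentsWithStats(m)
    return [c[i].round(1).tolist()+[int(st[i,4])] for i in range(1,n) if 35<st[i,4]<160 and max(st[i,2:4])<16]
E
python3 - <<'E'
from h import *
s=r.get_state();print(s["tcp_pos"],s["gripper_width"])
t=r.capture("top")
for c in caps(t): print(c,[P("top",c[0],c[1],z).round(4)[:2].tolist() for z in(.077,.09,.174,.206)])
E
```

```text
[ 0.6419548  -0.08543948  0.29217782] 0.08774129551313177
[336.3, 155.9, 74] [[0.6731, -0.1818], [0.6701, -0.1803], [0.6506, -0.1702], [0.6432, -0.1664]]
[6.2, 264.2, 36] [[0.3352, 0.7853], [0.335, 0.7787], [0.334, 0.7361], [0.3336, 0.7198]]
[219.7, 326.0, 88] [[0.1637, 0.1581], [0.165, 0.1568], [0.1733, 0.1483], [0.1765, 0.1451]]
```

```bash
sed -i 's/t.max(2)<55/t.max(2)<80/' h.py
python3 - <<'E'
from h import *
t=r.capture("top"); print(t[181:187,389:396].max(2))
for c in caps(t): print(c,[P("top",c[0],c[1],z).round(4)[:2].tolist() for z in(.077,.09,.174,.206)])
E
```

```text
[[ 89  58  58  57  56  59  67]
 [ 48  58  57  57  55  56  58]
 [ 49  55  55  54  55  57  58]
 [ 47  57  58  57  55  56  59]
 [ 38  56  59  57  59  58  59]
 [ 44  39  51  57  62  57 140]]
[325.5, 95.0, 44] [[0.8639, -0.1487], [0.8593, -0.1475], [0.8295, -0.1392], [0.8181, -0.1361]]
[196.7, 145.8, 76] [[0.6978, 0.2415], [0.6946, 0.2394], [0.6738, 0.2264], [0.6659, 0.2215]]
[391.9, 183.5, 47] [[0.5906, -0.35], [0.5883, -0.3471], [0.5733, -0.3278], [0.5676, -0.3205]]
[163.6, 186.1, 46] [[0.5728, 0.3364], [0.5707, 0.3335], [0.5567, 0.3154], [0.5514, 0.3084]]
[397.7, 225.6, 45] [[0.4631, -0.3656], [0.4618, -0.3625], [0.4538, -0.3424], [0.4508, -0.3348]]
[168.2, 228.0, 47] [[0.4472, 0.3179], [0.4461, 0.3152], [0.439, 0.298], [0.4363, 0.2915]]
[6.5, 264.1, 41] [[0.3355, 0.7845], [0.3353, 0.7779], [0.3343, 0.7353], [0.3339, 0.7191]]
[247.2, 415.4, 42] [[-0.0852, 0.0735], [-0.0818, 0.0729], [-0.06, 0.069], [-0.0516, 0.0676]]
```

Emit:
{"method": "jog_arm", "body": {
  "deltas": [
    [[1,-0.9,-4.4,0,0],[1,-0.9,-4.4,0,0],[1,-0.9,-4.4,0,0],[1,-0.9,-4.4,0,0],[1,-0.9,-4.3,-3,0],[1,-0.9,-4.3,-3,0],[1,0,0,-4,0],[1,0,0,-4,0]]
  ]
}}

```text
time_s: 20.08
tcp_pos: [0.5851, -0.3479, 0.1451]
eef_rot: [180.0, -0.1, 179.7]
contact_force: [0.4, 0.0, -0.5]
gripper_width: 0.0877
gripper_force: 0.0
```

Emit:
{"method": "jog_arm", "body": {
  "deltas": [
    [[1,0,0,-4,0],[1,0,0,-3,0],[1,0,0,-1.5,0],[1,0,0,0,0],[1,0,0,0,0]]
  ]
}}

```text
time_s: 20.7
tcp_pos: [0.5871, -0.3476, 0.0642]
eef_rot: [-180.0, 0.1, 179.8]
contact_force: [-0.1, 0.3, 0.6]
gripper_width: 0.0876
gripper_force: 0.0
```

Emit:
{"method": "jog_arm", "body": {
  "deltas": [
    [[-1,0,0,0,0],[-1,0,0,0,0],[-1,0,0,0,0],[-1,0,0,0,0],[-1,0,0,0,0]]
  ]
}}

```text
time_s: 21.32
tcp_pos: [0.5864, -0.3474, 0.0632]
eef_rot: [-180.0, 0.0, 179.8]
contact_force: [-1.2, 0.6, 1.6]
gripper_width: 0.0519
gripper_force: 20.0
```

Emit:
{"method": "jog_arm", "body": {
  "deltas": [
    [[-1,0,0,2,0],[-1,0,0,5,0],[-1,0,0,5,0],[-1,0,4,3,0],[-1,0,4.4,0,0],[-1,-0.3,4.4,0,0],[-1,-0.3,4.4,0,0],[-1,-0.2,4.4,0,0]]
  ]
}}

```text
time_s: 22.32
tcp_pos: [0.5778, -0.1299, 0.2128]
eef_rot: [180.0, -0.0, 179.8]
contact_force: [1.4, 0.2, -1.5]
gripper_width: 0.0515
gripper_force: 20.0
```

Emit:
{"method": "jog_arm", "body": {
  "deltas": [
    [[-1,0,4.4,0,0],[-1,0,0.2,0,0],[-1,0,0,-1.5,0],[-1,0,0,-1.5,0],[-1,0,0,0,0],[-1,0,0,0,0]]
  ]
}}

```text
time_s: 23.08
tcp_pos: [0.5784, -0.086, 0.1827]
eef_rot: [-180.0, -0.0, 179.8]
contact_force: [-0.3, 0.9, -2.0]
gripper_width: 0.0517
gripper_force: 20.0
```

Emit:
{"method": "jog_arm", "body": {
  "deltas": [
    [[-1,0,0,-0.6,0],[-1,0,0,-0.5,0],[-1,0,0,-0.4,0],[-1,0,0,-0.3,0],[-1,0,0,-0.3,0],[-1,0,0,0,0],[-1,0,0,0,0]]
  ]
}}

```text
time_s: 23.95
tcp_pos: [0.5784, -0.0853, 0.1621]
eef_rot: [180.0, -0.0, 179.8]
contact_force: [-0.8, -0.5, -0.9]
gripper_width: 0.0516
gripper_force: 20.0
```

Emit:
{"method": "jog_arm", "body": {
  "deltas": [
    [[-1,0,0,-0.2,0],[-1,0,0,0,0],[1,0,0,0,0],[1,0,0,0,0],[1,0,0,0,0],[1,0,0,0,0]]
  ]
}}

```text
time_s: 24.7
tcp_pos: [0.5784, -0.0853, 0.1601]
eef_rot: [180.0, 0.0, 179.8]
contact_force: [-0.4, -0.2, 0.5]
gripper_width: 0.0852
gripper_force: 0.0
```

Emit:
{"method": "jog_arm", "body": {
  "deltas": [
    [[1,0,0,4,0],[1,0,0,4,0],[1,0,0,4,0],[1,0,0,0,0]]
  ]
}}

```text
time_s: 25.2
tcp_pos: [0.58, -0.0854, 0.2839]
eef_rot: [180.0, 0.4, 179.8]
contact_force: [0.5, -0.5, 0.0]
gripper_width: 0.0877
gripper_force: 0.0
```

Run:
```python
from h import *
t=r.capture("top"); s=r.capture("side")
for c in caps(t): print(c,[P("top",c[0],c[1],z).round(4)[:2].tolist() for z in(.077,.09)])
cv2.imwrite("pics/c8.png",crop(s,215,345,140,240,6))
```

```text
[325.0, 129.5, 44] [[0.7548, -0.1474], [0.7511, -0.1461]]
[196.8, 181.0, 76] [[0.5898, 0.2378], [0.5875, 0.2358]]
[163.6, 186.0, 48] [[0.5732, 0.3364], [0.571, 0.3336]]
[397.7, 225.5, 46] [[0.4634, -0.3656], [0.4621, -0.3625]]
[168.2, 228.0, 47] [[0.4472, 0.3179], [0.4461, 0.3152]]
[6.5, 264.1, 41] [[0.3355, 0.7845], [0.3353, 0.7779]]
```

View pics/c8.png

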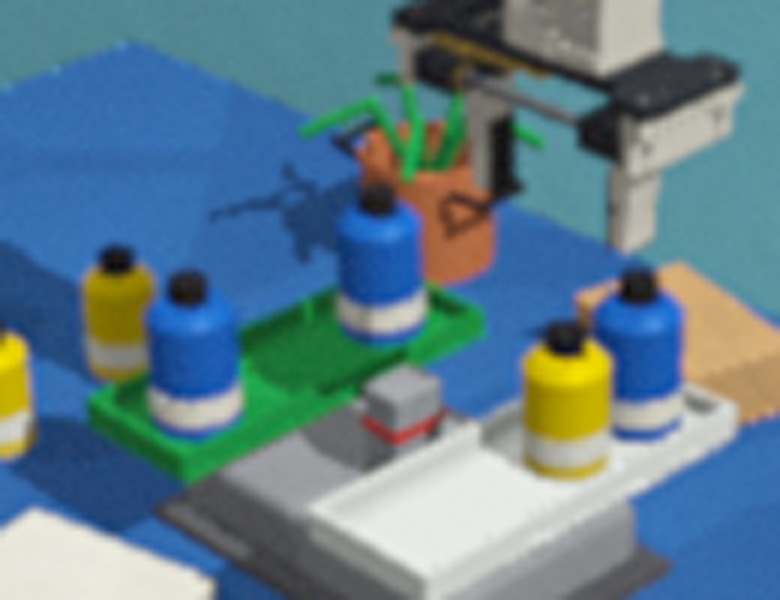

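Blue and yellow stand upright on the white tray (c8 ~(640,350), (565,400)). Next: far left yellow.

Emit:
{"method": "jog_arm", "body": {
  "deltas": [
    [[1,-0.1,4.6,0,0],[1,-0.1,4.6,0,0],[1,-0.1,4.6,0,0],[1,-0.1,4.7,0,0],[1,-0.1,4.7,0,0],[1,-0.1,4.7,0,0],[1,-0.1,4.7,0,0],[1,0,4.7,0,0]]
  ]
}}

```text
time_s: 26.3
tcp_pos: [0.5707, 0.2889, 0.2785]
eef_rot: [-179.9, -0.1, 179.8]
contact_force: [1.1, -0.1, 1.0]
gripper_width: 0.0876
gripper_force: 0.0
```

Emit:
{"method": "jog_arm", "body": {
  "deltas": [
    [[1,-0.1,4.6,0,0],[1,0,0,-5,0],[1,0,0,-5,0],[1,0,0,-5,0],[1,0,0,-4,0],[1,0,0,-3,0],[1,0,0,0,0],[1,0,0,0,0]]
  ]
}}

```text
time_s: 27.3
tcp_pos: [0.5707, 0.3339, 0.0605]
eef_rot: [-180.0, 0.0, 179.8]
contact_force: [0.6, 0.2, 1.0]
gripper_width: 0.0876
gripper_force: 0.0
```

Emit:
{"method": "jog_arm", "body": {
  "deltas": [
    [[-1,0,0,0,0],[-1,0,0,0,0],[-1,0,0,0,0],[-1,0,0,0,0],[-1,0,0,0,0]]
  ]
}}

```text
time_s: 27.92
tcp_pos: [0.5706, 0.3339, 0.0604]
eef_rot: [180.0, 0.0, 179.8]
contact_force: [-0.6, 0.9, 2.8]
gripper_width: 0.0516
gripper_force: 20.0
```

Emit:
{"method": "jog_arm", "body": {
  "deltas": [
    [[-1,0,0,2,0],[-1,0,0,5,0],[-1,0,0,5,0],[-1,-0.4,-4,2,0],[-1,-0.4,-4,0,0],[-1,-0.4,-4,0,0],[-1,-0.4,-4,0,0],[-1,0,-4.3,0,0]]
  ]
}}

```text
time_s: 28.92
tcp_pos: [0.5537, 0.1294, 0.1998]
eef_rot: [-180.0, -0.0, 179.8]
contact_force: [0.2, -0.9, -1.2]
gripper_width: 0.0515
gripper_force: 20.0
```

Emit:
{"method": "jog_arm", "body": {
  "deltas": [
    [[-1,0,0,0,0],[-1,0,0,-2,0],[-1,0,0,-2,0],[-1,0,0,-1,0],[-1,0,0,-0.5,0],[-1,0,0,-0.5,0],[-1,0,0,-0.4,0],[-1,0,0,0,0]]
  ]
}}

```text
time_s: 29.92
tcp_pos: [0.5543, 0.1307, 0.1359]
eef_rot: [-180.0, -0.0, 179.8]
contact_force: [-0.2, -0.3, -2.7]
gripper_width: 0.0515
gripper_force: 20.0
```

Emit:
{"method": "jog_arm", "body": {
  "deltas": [
    [[-1,0,0,-0.2,0],[-1,0,0,-0.1,0],[-1,0,0,0,0],[-1,0,0,0,0]]
  ]
}}

```text
time_s: 30.42
tcp_pos: [0.5546, 0.1307, 0.1343]
eef_rot: [180.0, 0.1, 179.8]
contact_force: [-3.4, 0.0, 7.5]
gripper_width: 0.0518
gripper_force: 20.0
```

Firm on the bottom stop. Release and go to the small bottle.

Emit:
{"method": "jog_arm", "body": {
  "deltas": [
    [[1,0,0,0.1,0],[1,0,0,0,0],[1,0,0,0,0],[1,0,0,0,0],[1,0,0,4,0],[1,0,0,5,0],[1,0,0,5,0],[1,-0.9,-5,1,0]]
  ]
}}

```text
time_s: 31.42
tcp_pos: [0.5474, 0.0823, 0.2876]
eef_rot: [179.9, 0.3, -180.0]
contact_force: [-0.4, -0.6, -1.4]
gripper_width: 0.0876
gripper_force: 0.0
```

Emit:
{"method": "jog_arm", "body": {
  "deltas": [
    [[1,-0.9,-5,0,0],[1,-0.9,-5,0,0],[1,-0.9,-5,0,0],[1,-0.9,-5,0,0],[1,-0.9,-5,0,0],[1,-0.9,-5,0,0],[1,-0.9,-5,0,0],[1,-0.9,-5,0,0]]
  ]
}}

```text
time_s: 32.42
tcp_pos: [0.4729, -0.3209, 0.284]
eef_rot: [-180.0, 0.0, 179.8]
contact_force: [0.9, 0.1, 0.3]
gripper_width: 0.0876
gripper_force: 0.0
```

Run:
```python
from h import *
print(r.get_state()["tcp_pos"])
t=r.capture("top"); s=r.capture("side")
for c in caps(t): print(c,[P("top",c[0],c[1],z).round(4)[:2].tolist() for z in(.077,.09,.164,.174)])
cv2.imwrite("pics/c9.png",np.hstack([crop(s,205,385,130,300,4)[:, :720]])[:600])
```

```text
[ 0.47286987 -0.32092756  0.2840475 ]
[307.4, 155.7, 55] [[0.6724, -0.094], [0.6694, -0.0932], [0.6523, -0.0886], [0.65, -0.0879]]
[228.8, 159.2, 55] [[0.6579, 0.1435], [0.655, 0.1423], [0.6386, 0.1356], [0.6364, 0.1347]]
[230.2, 188.3, 51] [[0.569, 0.1372], [0.5669, 0.1361], [0.5547, 0.1296], [0.5531, 0.1288]]
[455.6, 188.4, 64] [[0.5783, -0.5433], [0.5761, -0.5387], [0.5635, -0.5125], [0.5618, -0.509]]
[229.3, 216.0, 57] [[0.4854, 0.1379], [0.484, 0.1368], [0.4758, 0.1303], [0.4747, 0.1294]]
[168.3, 228.2, 52] [[0.4466, 0.3176], [0.4455, 0.3149], [0.4393, 0.2998], [0.4384, 0.2978]]
[6.6, 264.1, 42] [[0.3355, 0.7842], [0.3353, 0.7776], [0.3344, 0.7401], [0.3343, 0.735]]
```

View pics/c9.png

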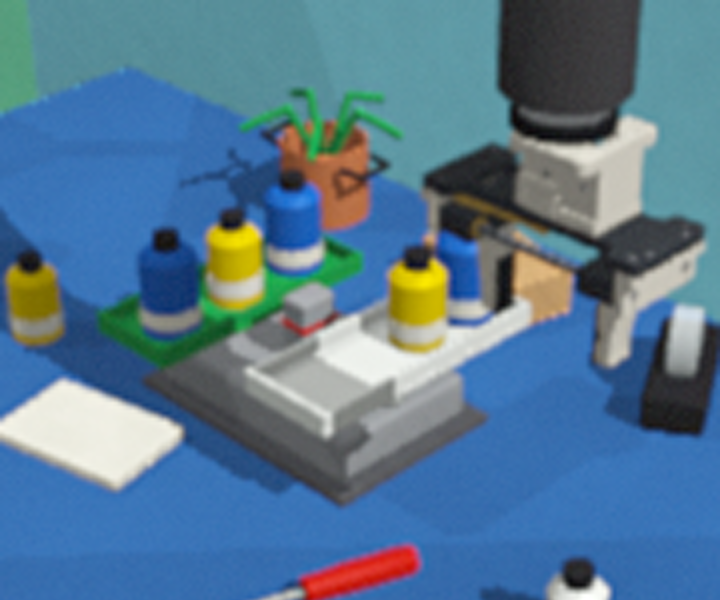

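The small bottle's cap is at side pixel (349.5,273), unmoved since c7; trays carry all upright bottles.

Emit:
{"method": "jog_arm", "body": {
  "deltas": [
    [[1,-1,-4.5,-2,0],[1,0,0,-5,0],[1,0,0,-5,0],[1,0,0,-5,0],[1,0,0,-4,0],[1,0,0,-2,0],[1,0,0,0,0],[1,0,0,0,0]]
  ]
}}

```text
time_s: 33.52
tcp_pos: [0.4641, -0.3644, 0.055]
eef_rot: [-180.0, 0.1, 179.8]
contact_force: [0.4, 0.2, -0.0]
gripper_width: 0.0877
gripper_force: 0.0
```

Emit:
{"method": "jog_arm", "body": {
  "deltas": [
    [[-1,0,0,0,0],[-1,0,0,0,0],[-1,0,0,0,0],[-1,0,0,0,0],[-1,0,0,0,0]]
  ]
}}

```text
time_s: 34.15
tcp_pos: [0.4634, -0.3644, 0.0541]
eef_rot: [-180.0, 0.0, 179.8]
contact_force: [-0.0, -0.2, 1.3]
gripper_width: 0.0454
gripper_force: 20.0
```

Emit:
{"method": "jog_arm", "body": {
  "deltas": [
    [[-1,0,0,2,0],[-1,0,0,5,0],[-1,0,0,5,0],[-1,0,4.6,3,0],[-1,0,4.6,0,0],[-1,-0.1,4.6,0,0],[-1,0,4.6,0,0],[-1,0,4.6,0,0]]
  ]
}}

```text
time_s: 35.15
tcp_pos: [0.462, -0.1329, 0.204]
eef_rot: [180.0, 0.0, 179.8]
contact_force: [1.3, -0.2, -0.2]
gripper_width: 0.0458
gripper_force: 20.0
```

Emit:
{"method": "jog_arm", "body": {
  "deltas": [
    [[-1,-0.1,4.9,0,0],[-1,0,0,0,0],[-1,0,0,-2,0],[-1,0,0,-1,0],[-1,0,0,-0.6,0],[-1,0,0,-0.4,0],[-1,0,0,0,0],[-1,0,0,0,0]]
  ]
}}

```text
time_s: 36.15
tcp_pos: [0.4616, -0.0854, 0.1644]
eef_rot: [180.0, 0.0, 179.8]
contact_force: [0.6, 1.5, -0.6]
gripper_width: 0.0454
gripper_force: 20.0
```

Emit:
{"method": "jog_arm", "body": {
  "deltas": [
    [[-1,0,0,-0.3,0],[-1,0,0,-0.2,0],[-1,0,0,0,0],[-1,0,0,0,0]]
  ]
}}

```text
time_s: 36.65
tcp_pos: [0.4614, -0.0853, 0.159]
eef_rot: [-180.0, -0.0, 179.8]
contact_force: [0.5, 0.8, 0.4]
gripper_width: 0.0454
gripper_force: 20.0
```

Release and go to the last yellow at (0.446, 0.315).

Emit:
{"method": "jog_arm", "body": {
  "deltas": [
    [[1,0,0,0,0],[1,0,0,0,0],[1,0,0,0,0],[1,0,0,0,0],[1,0,0,4,0],[1,0,0,5,0],[1,0,0,4,0],[1,0,5,0,0]]
  ]
}}

```text
time_s: 37.65
tcp_pos: [0.463, -0.0363, 0.2924]
eef_rot: [180.0, 0.3, 179.6]
contact_force: [1.3, 1.9, -0.8]
gripper_width: 0.0875
gripper_force: 0.0
```

Emit:
{"method": "jog_arm", "body": {
  "deltas": [
    [[1,-0.2,5,0,0],[1,-0.2,5,0,0],[1,-0.2,5,0,0],[1,-0.2,5,0,0],[1,-0.2,5,0,0],[1,-0.2,5,0,0],[1,-0.2,5,0,0],[1,0,0,0,0]]
  ]
}}

```text
time_s: 38.65
tcp_pos: [0.447, 0.3175, 0.2881]
eef_rot: [-180.0, -0.0, 180.0]
contact_force: [0.1, 0.2, 0.3]
gripper_width: 0.0877
gripper_force: 0.0
```

Run:
```python
from h import *
print(r.get_state()["tcp_pos"])
t=r.capture("top"); s=r.capture("side")
for c in caps(t): print(c,[P("top",c[0],c[1],z).round(4)[:2].tolist() for z in(.09,.183,.196,.206)])
print(pix("side",[.446,.315,.09]))
cv2.imwrite("pics/c10.png",crop(s,175,335,120,240,5))
```

```text
[0.44700419 0.31748141 0.28811316]
[307.4, 155.6, 54] [[0.6697, -0.0932], [0.6482, -0.0874], [0.6452, -0.0866], [0.6428, -0.0859]]
[228.8, 159.3, 54] [[0.6547, 0.1423], [0.6341, 0.1338], [0.6313, 0.1327], [0.629, 0.1317]]
[306.9, 178.4, 50] [[0.6001, -0.0921], [0.5828, -0.0863], [0.5804, -0.0855], [0.5785, -0.0849]]
[230.2, 188.3, 51] [[0.5669, 0.1361], [0.5516, 0.128], [0.5495, 0.1268], [0.5478, 0.126]]
[94.9, 197.5, 51] [[0.5337, 0.5342], [0.5205, 0.5019], [0.5186, 0.4973], [0.5172, 0.4939]]
[229.2, 215.9, 48] [[0.4843, 0.1371], [0.474, 0.1289], [0.4726, 0.1278], [0.4715, 0.1269]]
[306.3, 221.4, 49] [[0.4709, -0.091], [0.4615, -0.0853], [0.4601, -0.0845], [0.4591, -0.0839]]
[6.6, 264.1, 42] [[0.3353, 0.7776], [0.3342, 0.7305], [0.334, 0.7239], [0.3339, 0.7188]]
[273.4, 403.1, 63] [[-0.0479, -0.0007], [-0.0258, -0.0004], [-0.0227, -0.0004], [-0.0203, -0.0004]]
[211.40681782 193.85046624]
```

View pics/c10.png

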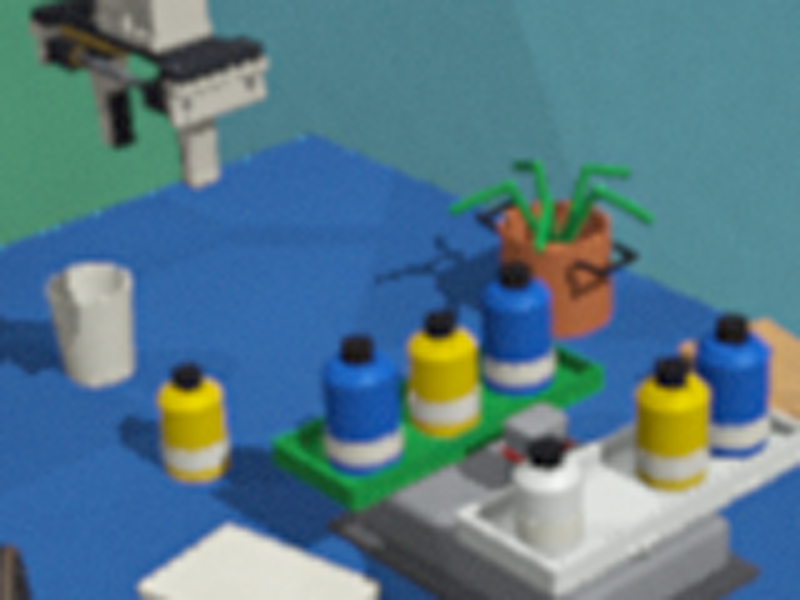

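Last yellow is unmoved (side cap (212,194)); everything else stands upright on the trays.

Emit:
{"method": "jog_arm", "body": {
  "deltas": [
    [[1,-0.1,-0.2,-3,0],[1,0,0,-5,0],[1,0,0,-5,0],[1,0,0,-5,0],[1,0,0,-3,0],[1,0,0,-1.6,0],[1,0,0,0,0],[1,0,0,0,0]]
  ]
}}

```text
time_s: 39.75
tcp_pos: [0.4471, 0.3132, 0.0644]
eef_rot: [179.9, 0.1, 179.8]
contact_force: [-0.2, 0.1, -0.0]
gripper_width: 0.0875
gripper_force: 0.0
```

Emit:
{"method": "jog_arm", "body": {
  "deltas": [
    [[-1,0,0,0,0],[-1,0,0,0,0],[-1,0,0,0,0],[-1,0,0,0,0],[-1,0,0,0,0]]
  ]
}}

```text
time_s: 40.38
tcp_pos: [0.4466, 0.3131, 0.0633]
eef_rot: [180.0, 0.0, 179.8]
contact_force: [0.1, 0.3, 2.7]
gripper_width: 0.0516
gripper_force: 20.0
```

Emit:
{"method": "jog_arm", "body": {
  "deltas": [
    [[-1,0,0,2,0],[-1,0,0,5,0],[-1,0,0,5,0],[-1,0,0,5,0],[-1,0,0,4,0],[-1,0.9,-5,0,0],[-1,0.9,-5,0,0],[-1,0.9,-5,0,0]]
  ]
}}

```text
time_s: 41.38
tcp_pos: [0.4729, 0.161, 0.2726]
eef_rot: [-180.0, -0.1, 179.8]
contact_force: [1.0, 0.1, -0.8]
gripper_width: 0.0516
gripper_force: 20.0
```

Emit:
{"method": "jog_arm", "body": {
  "deltas": [
    [[-1,0.9,-5,0,0],[-1,0.9,-5,0,0],[-1,0.9,-5,0,0],[-1,0.9,-5,0,0],[-1,0.9,-4.9,0,0],[-1,0,0,0,0],[-1,0,0,0,0]]
  ]
}}

```text
time_s: 42.25
tcp_pos: [0.5179, -0.0865, 0.2724]
eef_rot: [180.0, -0.1, 179.7]
contact_force: [0.6, 0.9, -1.2]
gripper_width: 0.0519
gripper_force: 20.0
```

Emit:
{"method": "jog_arm", "body": {
  "deltas": [
    [[-1,0.1,0,-3,0],[-1,0,0,-3,0],[-1,0,0,-2,0],[-1,0,0,-1,0],[-1,0,0,-0.6,0],[-1,0,0,0,0],[-1,0,0,0,0]]
  ]
}}

```text
time_s: 43.12
tcp_pos: [0.5198, -0.0862, 0.1777]
eef_rot: [180.0, 0.1, 179.8]
contact_force: [-0.8, 1.0, -1.6]
gripper_width: 0.0517
gripper_force: 20.0
```

Emit:
{"method": "jog_arm", "body": {
  "deltas": [
    [[-1,0,0,-0.4,0],[-1,0,0,-0.4,0],[-1,0,0,-0.4,0],[-1,0,0,-0.4,0],[-1,0,0,-0.4,0],[-1,0,0,-0.4,0],[-1,0,0,0,0],[-1,0,0,0,0]]
  ]
}}

```text
time_s: 44.12
tcp_pos: [0.5192, -0.0863, 0.1529]
eef_rot: [-180.0, -0.0, 179.8]
contact_force: [-0.3, 0.1, -0.8]
gripper_width: 0.0515
gripper_force: 20.0
```

Emit:
{"method": "jog_arm", "body": {
  "deltas": [
    [[-1,0,0,-0.1,0],[-1,0,0,0,0],[1,0,0,0,0],[1,0,0,0,0],[1,0,0,0,0],[1,0,0,0,0]]
  ]
}}

```text
time_s: 44.88
tcp_pos: [0.5194, -0.0863, 0.152]
eef_rot: [180.0, 0.0, 179.8]
contact_force: [-0.1, 0.1, 0.4]
gripper_width: 0.0848
gripper_force: 0.0
```

Emit:
{"method": "jog_arm", "body": {
  "deltas": [
    [[1,0,0,4,0],[1,0,0,5,0],[1,0,0,5,0],[1,0,-5,0,0],[1,0,-5,0,0],[1,0,-5,0,0],[1,0,-5,0,0],[1,0,-5,0,0]]
  ]
}}

```text
time_s: 45.88
tcp_pos: [0.5192, -0.3379, 0.292]
eef_rot: [-180.0, 0.0, 179.8]
contact_force: [1.2, 0.2, 0.5]
gripper_width: 0.087
gripper_force: 0.0
```

Emit:
{"method": "jog_arm", "body": {
  "deltas": [
    [[1,0,-5,0,0],[1,0,0,0,0],[1,0,0,0,0],[1,0,0,0,0],[1,0,0,0,0],[1,0,0,0,0],[1,0,0,0,0]]
  ]
}}

```text
time_s: 46.75
tcp_pos: [0.5195, -0.386, 0.2922]
eef_rot: [-180.0, 0.0, 179.8]
contact_force: [0.5, 0.6, 0.2]
gripper_width: 0.0875
gripper_force: 0.0
```

Run:
```python
from h import *
t=r.capture("top"); s=r.capture("side")
for c in caps(t): print(c,[P("top",c[0],c[1],z).round(4)[:2].tolist() for z in(.167,.18,.19)])
for y in(.1305-.108*0,-.0857):
  for x in(.4265,.6815):
    for sg in(-.049,.049): print(x,round(y+sg,3),((pix("side",[x,y+sg,.105])-[190,135])*5).round(1))
cv2.imwrite("pics/c11.png",crop(s,190,340,135,245,5))
```

```text
[307.0, 157.0, 52] [[0.6478, -0.0873], [0.6448, -0.0864], [0.6425, -0.0858]]
[228.4, 157.7, 54] [[0.6423, 0.1365], [0.6394, 0.1353], [0.6371, 0.1344]]
[493.7, 162.5, 46] [[0.6399, -0.6237], [0.637, -0.6181], [0.6348, -0.6138]]
[311.8, 176.2, 49] [[0.5923, -0.1012], [0.5898, -0.1003], [0.5879, -0.0996]]
[229.7, 187.3, 53] [[0.5571, 0.1308], [0.5549, 0.1297], [0.5533, 0.1288]]
[306.8, 201.4, 52] [[0.5198, -0.0874], [0.518, -0.0866], [0.5166, -0.086]]
[228.7, 215.2, 58] [[0.4778, 0.1318], [0.4763, 0.1306], [0.4752, 0.1297]]
[306.0, 222.1, 46] [[0.4611, -0.0855], [0.4598, -0.0847], [0.4588, -0.0841]]
[6.6, 264.1, 42] [[0.3344, 0.7386], [0.3342, 0.732], [0.3341, 0.7269]]
0.4265 0.082 [272.8 395.3]
0.4265 0.179 [189.7 347.2]
0.6815 0.082 [524.1 273. ]
0.6815 0.179 [439.1 233.1]
0.4265 -0.135 [481.4 516.1]
0.4265 -0.037 [382.1 458.6]
0.6815 -0.135 [734.8 372.1]
0.6815 -0.037 [634.9 325.2]
```

View pics/c11.png

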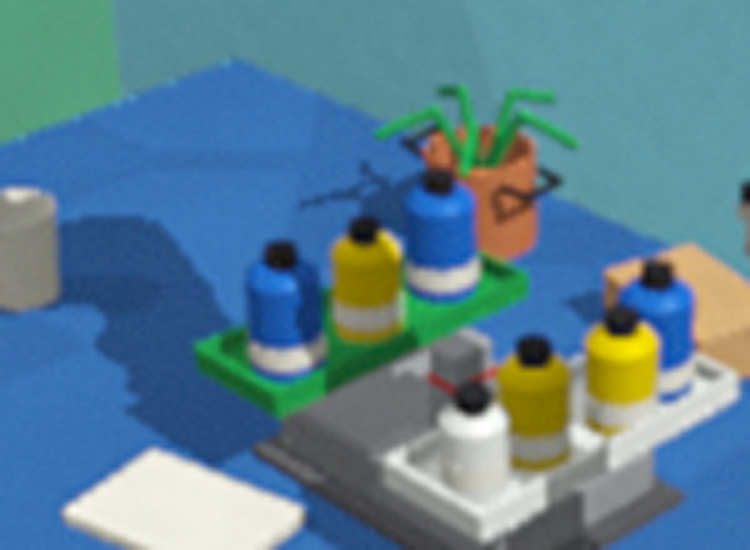

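The two trays match their predicted level corners to about 1 px. All seven bottles are on the trays, upright, with caps home. The far white-tray yellow was nudged about 15 mm but still stands inside the rim, so I am handing the job in.

```bash
python3 -c "
from plant import r
print(r.close_job())"
```

```text
the job is handed in; nothing more can be done
None
```

I pressed all five pulled-up caps home, and all seven bottles now stand on the trays (two large and one medium on green; one large, two medium and the small on white), which sit level to within about 1 pixel (2–3 mm) in the side view, and the job is handed in.

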